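# Third hand: hold the shelf rail against the sprung stop

## Robot

A 7-joint arm with a two-finger parallel gripper is mounted at the origin on a cart in front of the work surface, level with it; the furniture and walls round the work are solid. World frame = base frame: x ahead of the robot, y to its left, z up, the work surface at z = 0. Lengths are in m, angles in rad, forces in N, time in s.
With the tool pointing down it reaches from about 0.425 to 0.875 m from the base axis. Payload 4.7 kg.
Tool frame: the origin (TCP) lies where the fingers leave the gripper's body, on its centre line; the fingertips stand 70 mm ahead of it and the grasp point (between the pads) lies 51 mm ahead of it; z points along the fingers, y is the line along which they close (so a half turn about z gives the same grasp; the last joint's range is limited). The gripper opens to 87 mm and grips with 3 to 60 N. Pads are 19 mm wide; open, the fingers measure 117 mm over their backs; the gripper's body (75 mm by 190 mm) begins 51 mm behind the grasp point.
Start: joints at [-1.288, 0.321, -0.07, 1.45, 0.023, 1.371, -0.057], TCP at [0.173, 0.627, 0.292] pointing down, gripper open.
Joint ranges: [-2.86, 2.86], [-0.3, 2.09], [-1.38, 1.24], [0.06, 2.45], [-1.56, 4.7], [0.09, 2.05], [-2.69, 2.69]. Speed limits (rad/s): [2.57, 2.57, 3.14, 3.14, 3.14, 3.14, 3.14].

## Interface

Orientations are given as a rotation vector (axis times angle).
In Python, from bench import ctrl gives the robot as it stands.
- The arm moves only by the tool drive_tool, never from a script. Its argument "motion" is a list of rows, each a list of 3 entries, a list of its own where there are three numbers: the shift along the tool's x, y, z in cm, then the turn, a rotation vector about the tool's x, y, z in degrees, then the opening, from -1 (shut) to 1 (fully open). In form: [[[x, y, z], [ax, ay, az], claw], ...]. A call has 1 to 12 rows; each row shifts and turns the commanded pose from where the row before left it, along the tool's axes as they then stand; what a row does not reach is not made up. A row lasts 1/8 s, in which the tool goes at most 62.5 mm and 10.7 degrees, less where a joint would pass 70% of its speed; a pose out of reach is approached as far as the arm can. A call with a gripper value outside its range is refused whole. The fingers move at their own pace and stop on an object; "force" is the grip in N (left out, the last holds). Time passes only in rows, so rows that do not move let the fingers close. It gives the time, the measured TCP pose, the force, the opening and the grip force at its end, in the units of the state.
- ctrl.get_state(): the state, without advancing time (a new reading comes with each control period).
- ctrl.get_image(name): name is "scene" or "top" or "wrist"; returns the picture (480x640x3 uint8, red, green, blue); there is no depth.
- ctrl.calibration(name): a dict with "K" (3x3 intrinsics, pixels), "origin" and "attitude" of the camera in the world; the wrist camera has in their place "tool_from_camera" (4x4, takes a point from camera to tool coordinates, whose origin is the TCP and whose axes are the flange's). Camera axes: x right, y up, looking along -z (the intrinsics and any distortion apply to the point x, -y, -z); pixel columns grow to the right and rows downward; lengths in m; the calibration is good to about 2 mm. A picture is of the moment at which its call begins: read the wrist's pose just before it. calibration takes no time and is no camera call.
- ctrl.close_job(): hands the job in; it is judged then, once.
The state is a dict: "time": time; "joint_positions": joint angles; "qd": joint speeds; "joint_torque": joint torques, N m; "position": TCP position; "tool_rot": TCP orientation; "ft_force": force on the tool from outside, world axes, zero at the start; "torque": the same for the moment, N m; "grip_width": opening from 0.0 (shut) to 1.0 (fully open); "grip_force": force on a finger pad.
Only numpy, scipy, OpenCV 4.12 (cv2) and the standard library are available. Lean on these libraries where they do the work, as an engineer would, in place of code of your own. Each camera call takes 0.05 s, during which the arm holds its last target. There are 200 camera calls.

## Task

I am about to screw the dark back rail onto the pale shelf board: take the spice jar off the board and stand it upright on the worktop, then set the rail on edge on the board, its broad side square and centred against both rubber-faced pads of the sprung stop. With the rail, not the fingers, push the stop back gently until its red pointer is well inside the green zone (never to the end of its travel), and finish while holding the rail there with that steady push, without letting go. Leave the mug, the timer and the screwdriver alone.

Things in the scene. Friction and masses are not known exactly. Their poses are not given: they have to be found in the camera images.
- seat (a point): Fixed point on the top face of the pale shelf board (18 mm above the worktop). +x: pushing direction, away from the robot; +y along the stop; z up. A rail with its underside centred here, length along y, just touches the stop at rest: both pad faces lie 12 mm further along +x. In front of the pads the board is bare for 85 mm.
- stop (a joint): Travel of the aluminium sprung stop along the seat's +x, m. 0 at rest, end of travel at 0.030. Its spring pushes back with 4 N plus 0.5 N per mm of travel. The red pointer on its right side is over the green zone from 0.008 to 0.020 (8 to 14 N), middle 0.014.
- stop_mid (a point): Aluminium sprung stop: cross bar with two forward pads, faces of black rubber, at y = -69 to -45 and +45 to +69 mm of the seat, 1 to 37 mm above the board. Between them a gap 90 mm wide, 34 mm deep takes a finger; behind it the bar, 18 mm high. This point moves with it: midway between the pad faces, level with the board's top; axes as the seat.
- jig: Pale wooden shelf board, 185 x 200 x 18 mm, fixed flat on the worktop, its place and yaw differ each time; behind the stop a steel guide block, 42 mm above the worktop. Along the right edge (-y) a white scale strip, 2 mm high, with a green zone. Origin on the underside, 18 mm in front (-x) of the seat and 18 mm under it; same axes.
- rail_center (a point): Centre (half-way up, 35 mm above the underside) of the loose dark wooden rail, standing on edge on the worktop to the left of the board. x: its thickness 24 mm, y: its length 160 mm, z: its height 70 mm. Two started screws stand 9 mm out of its top, 62 mm either side of the middle. The two broad faces are alike. About 0.16 kg. A coffee maker stands behind it: its handle juts out to x = 0.55, y = 0.24, 0.18 high.
- rail: The same rail; origin at the centre of its underside, same axes.
- jar_center (a point): Centre (half-way up) of the spice jar with the black cap, 41 mm across, 105 mm high, about 0.11 kg; it stands upright on the board where the rail must go. z along its axis. Right of the board, round x = 0.57, y = -0.225, the worktop is always bare.
- jar: The same jar; origin at the centre of its underside.
- mug: White patterned mug, 80 x 117 x 102 mm, bystander to the right. Origin at its underside.
- timer: Red and white egg timer, 62 mm across, 43 mm high, bystander to the right. Origin at its underside.
- screwdriver: Screwdriver lying on the worktop near the robot, for the person; bystander. Origin at its underside.
Not all that is in view belongs to the job. Leave any blue or purple look-alike of the jar alone.

How it is judged:
On the way, in this order (a step that is already met when the one before it is completed fails the run):
1. the jar stands upright on the worktop, off the board, let go (height (world z) of jar_center between 0.046 and 0.06 m and angle between jar_center's own z axis and vertical below 0.15 rad and contact force between jar and jig below 0.05 N and contact force between jar and rail below 0.05 N and contact force between jar and the arm below 0.05 N and contact force between jar and the fingers below 0.05 N and linear speed of jar below 0.03 m/s), for 0.2 s.
2. the rail stands on the board, square and centred, and touches the stop (z of rail_center in the frame of seat between 0.03 and 0.04 m and y of rail_center in the frame of seat between -0.01 and 0.01 m and angle between rail_center's own z axis and vertical below 0.1 rad and angle between the y axis of rail_center and the y axis of seat, either way round below 0.07 rad and contact force between rail and stop above 1 N), for 0.1 s.
At the end, for the whole second after the job is handed in: Jar upright on the worktop, clear of board, rail and robot. Fingers hold the rail (over 3 N): on the board within 5 mm, upright within 0.10 rad, square within 0.07 rad, centred within 10 mm, still, pressing the stop back 8 to 20 mm (6 to 17 N); the robot does not touch the stop (all of step 1 and z of rail_center in the frame of seat between 0.03 and 0.04 m and y of rail_center in the frame of seat between -0.01 and 0.01 m and angle between rail_center's own z axis and vertical below 0.1 rad and angle between the y axis of rail_center and the y axis of seat, either way round below 0.07 rad and value of joint stop between 0.008 and 0.02 m and contact force between rail and stop between 6 and 17 N and contact force between stop and the fingers below 0.3 N and contact force between stop and the arm below 0.3 N and contact force between rail and the fingers above 3 N and x of rail_center in the frame of seat between 0.005 and 0.023 m and linear speed of rail below 0.02 m/s); the arm keeps its last pose, push and grip.
It fails at once if the stop is driven to the end of its travel (value of joint stop above 0.0285 m).
It fails at once if the jar is tipped over (angle between jar_center's own z axis and vertical above 0.8 rad).
It fails at once if a bystander is disturbed (moved more than 20 mm) (distance of any of mug, timer, screwdriver from where it was at the start of the episode above 0.02 m).
It also fails if it takes over 54 s, if anything falls off the work surface, if the arm or the gripper's body presses on something with over 40 N, if the wrist force passes 120 N, or if a joint passes its speed limit or range.

## Working session

There is one attempt and no reset: what is moved stays moved. The work goes in short steps, Python scripts to look and compute and a tool call to move; the robot and the scene stay as the last step left them, time stands still between calls to the robot, and variables do not carry over. Pictures are saved under pics/ and viewed, at most 11 in all, crops included, and the job is handed in when it is done.

Besides the shell and the picture viewer there is one more tool, called after "Emit:" in YAML: its name, and indented under it one key for each argument. drive_tool: Moves the arm, as the interface text tells. Its arguments: {"type":"object","properties":{"motion":{"type":"array","items":{"type":"array"}},"force":{"type":"number"}},"required":["motion"]}

```bash
mkdir -p pics
python3 - <<'E'
from bench import ctrl
import cv2,numpy as np
print(ctrl.get_state())
for n in("scene","top"):
    im=ctrl.get_image(n); cv2.imwrite(f"pics/{n}0.png",im[:,:,::-1]); print(n,ctrl.calibration(n))
print(ctrl.calibration("wrist"))
E
```

```text
{'time': 0.0, 'joint_positions': array([-1.28794004,  0.32183012, -0.07007779,  1.45167438,  0.02263632,
        1.37079531, -0.05691007]), 'qd': array([-0.00061698,  0.00034097, -0.00107147, -0.00076564,  0.00066427,
       -0.00186562, -0.00066648]), 'joint_torque': array([-3.12460297e-04, -4.91297972e+01, -4.04061517e-01, -3.12534606e+01,
       -6.38783653e-02,  4.35095094e-02,  1.62607830e-04]), 'position': array([0.17254069, 0.6262461 , 0.29115703]), 'tool_rot': array([-4.20842576e-01, -3.11315296e+00,  3.01043492e-03]), 'ft_force': array([-0.102069  ,  0.84349812,  1.80861662]), 'torque': array([-0.02944325,  0.07098627,  0.0271962 ]), 'grip_force': 0.0, 'grip_width': 0.9967231643916136}
scene {'K': array([[579.77301779,   0.        , 326.99373936],
       [  0.        , 579.77301779, 233.40455488],
       [  0.        ,   0.        ,   1.        ]]), 'origin': array([-0.83928481,  0.93719002,  0.96624853]), 'attitude': array([ 0.5684928 , -1.1464525 , -1.93026211])}
top {'K': array([[602.01502788,   0.        , 316.18610161],
       [  0.        , 602.01502788, 242.4209147 ],
       [  0.        ,   0.        ,   1.        ]]), 'origin': array([-0.40658983, -0.47174764,  1.41199507]), 'attitude': array([ 0.58904478, -0.35437233, -1.0826066 ])}
{'K': array([[394.15480979,   0.        , 320.71207103],
       [  0.        , 394.15480979, 238.93933753],
       [  0.        ,   0.        ,   1.        ]]), 'tool_from_camera': array([[-1.82248155e-03,  9.64954079e-01,  2.62412469e-01,
         7.04069823e-02],
       [ 9.99998331e-01,  1.72515164e-03,  6.01291555e-04,
        -4.72259969e-04],
       [ 1.27517438e-04,  2.62413127e-01, -9.64955613e-01,
        -9.16727478e-02],
       [ 0.00000000e+00,  0.00000000e+00,  0.00000000e+00,
         1.00000000e+00]])}
```

View pics/top0.png

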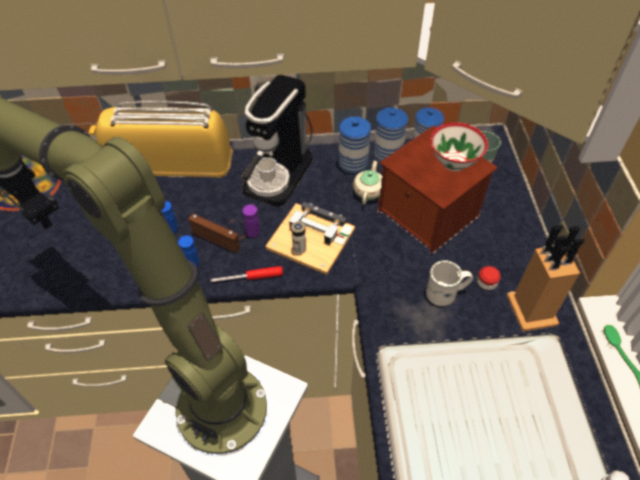

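View pics/scene0.png

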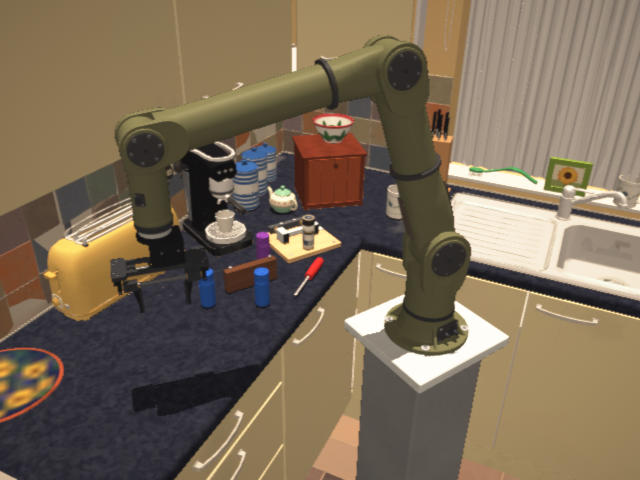

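Top view: board centred near (311,237), jar at (299,238), rail at (214,232), decoys purple (251,220) and blue (187,250), (168,217); the scene view agrees.

```bash
cat > h.py <<'E'
from bench import ctrl
import cv2,numpy as np
from scipy.spatial.transform import Rotation as R
def cam(n,st=None):
    c=ctrl.calibration(n)
    if n!="wrist": return c["K"],np.array(c["origin"]),R.from_rotvec(c["attitude"]).as_matrix()
    st=st or ctrl.get_state(); T=c["tool_from_camera"]; A=R.from_rotvec(st["tool_rot"]).as_matrix()
    return c["K"],st["position"]+A@T[:3,3],A@T[:3,:3]
def cast(c,uv,z):
    K,o,A=c; uv=np.atleast_2d(uv).astype(float)
    d=np.c_[(uv[:,0]-K[0,2])/K[0,0],-(uv[:,1]-K[1,2])/K[1,1],-np.ones(len(uv))]@A.T
    return o+d*((z-o[2])/d[:,2])[:,None]
def proj(c,P):
    K,o,A=c; p=(np.atleast_2d(P)-o)@A
    return np.c_[K[0,2]+K[0,0]*p[:,0]/-p[:,2],K[1,2]-K[1,1]*p[:,1]/-p[:,2]]
def down(a): # tool z down, tool y axis at world angle a
    y=np.array([np.cos(a),np.sin(a),0]); z=np.array([0,0,-1.]); return np.c_[np.cross(y,z),y,z]
def go(p,a,st=None):
    st=st or ctrl.get_state(); A=R.from_rotvec(st["tool_rot"]).as_matrix()
    best=min((R.from_matrix(A.T@down(a+k*np.pi)).as_rotvec(degrees=True) for k in(0,1)),key=np.linalg.norm)
    return "shift cm (tool now)",np.round(A.T@(np.array(p)-st["position"])*100,2),"turn",np.round(best,2)
def snap(n,name):
    st=ctrl.get_state(); im=ctrl.get_image(n); cv2.imwrite(f"pics/{name}.png",im[:,:,::-1]); return st,im
E
python3 - <<'E'
from h import *
im=cv2.imread("pics/top0.png"); c=cam("top"); hsv=cv2.cvtColor(im,cv2.COLOR_BGR2HSV)
def blob(lo,hi,box,name,z):
    x0,y0,x1,y1=box; m=np.zeros(im.shape[:2],np.uint8); m[y0:y1,x0:x1]=cv2.inRange(hsv,lo,hi)[y0:y1,x0:x1]
    cs,_=cv2.findContours(m,0,2); k=max(cs,key=cv2.contourArea); r=cv2.boxPoints(cv2.minAreaRect(k)); q=cv2.approxPolyDP(cv2.convexHull(k),4,True)[:,0]
    print(name,cv2.contourArea(k),q.tolist(),cast(c,q,z).round(3).tolist())
blob((12,40,120),(32,200,255),(255,195,365,280),"board",.018)
blob((0,60,20),(18,255,140),(180,205,248,260),"rail",.07)
print("jarcap",cast(c,[299,226],.123),"mug",cast(c,[442,300],0),"tim",cast(c,[489,278],.03),"drv",cast(c,[[212,280],[283,271]],.01),"pads",cast(c,[[296,216],[331,238]],.05), "blue",cast(c,[[187,240],[168,207],[251,208]],.1))
x=im[190:290,150:370]; cv2.imwrite("pics/crop.png",cv2.resize(x,None,fx=3.6,fy=3.6,interpolation=2))
E
```

```text
board 3359.5 [[295, 203], [354, 226], [327, 272], [266, 247]] [[0.655, 0.133, 0.018], [0.649, -0.067, 0.018], [0.464, -0.065, 0.018], [0.468, 0.133, 0.018]]
rail 945.0 [[189, 216], [193, 213], [245, 235], [238, 250], [194, 234]] [[0.439, 0.368, 0.07], [0.453, 0.363, 0.07], [0.447, 0.184, 0.07], [0.393, 0.176, 0.07], [0.388, 0.318, 0.07]]
jarcap [[0.50457678 0.03951628 0.123     ]] mug [[ 0.52583854 -0.38443876  0.        ]] tim [[ 0.62909162 -0.48005627  0.03      ]] drv [[0.30647525 0.21740347 0.01      ]
 [0.41889289 0.05145308 0.01      ]] pads [[ 0.58624886  0.09357597  0.05      ]
 [ 0.55581987 -0.03437671  0.05      ]] blue [[0.34456227 0.30614989 0.1       ]
 [0.42258232 0.42243557 0.1       ]
 [0.52137601 0.20350466 0.1       ]]
```

View pics/crop.png

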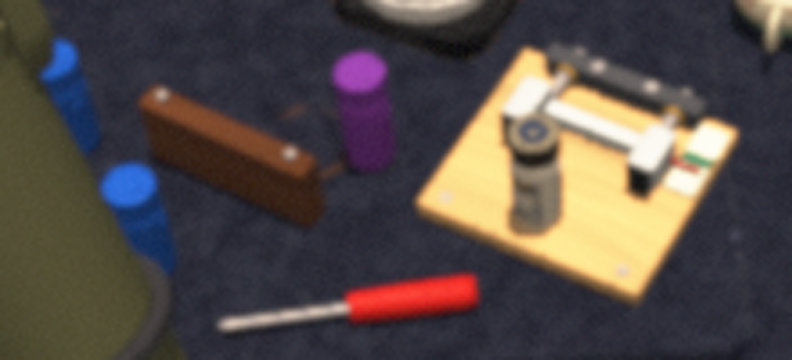

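The crop shows the board with the stop on its far side and the jar in front (cap at about (299,226) full-frame). The rail's screws are at (195,216) and (231,232). Next I'll move the wrist camera over both.

```bash
cat >> h.py <<'E'
def rows(p,a,n,st=None):
    "n equal local rows from the present pose to TCP p, tool-y angle a"
    st=st or ctrl.get_state(); A=R.from_rotvec(st["tool_rot"]); w=min((R.from_matrix(A.as_matrix().T@down(a+k*np.pi)).as_rotvec() for k in(0,1)),key=np.linalg.norm)
    d=(np.array(p)-st["position"])/n
    for i in range(n):
        M=A*R.from_rotvec(w*i/n); print(np.round(M.inv().apply(d)*100,2).tolist(),np.round(np.degrees(w/n),2).tolist())
E
python3 -c "
from h import *
rows([.5,.14,.38],0,10)"
```

```text
[-4.45, -3.82, -0.88] [-0.01, 0.01, 7.46]
[-4.91, -3.21, -0.88] [-0.01, 0.01, 7.46]
[-5.28, -2.55, -0.88] [-0.01, 0.01, 7.46]
[-5.57, -1.84, -0.88] [-0.01, 0.01, 7.46]
[-5.76, -1.1, -0.88] [-0.01, 0.01, 7.46]
[-5.85, -0.34, -0.88] [-0.01, 0.01, 7.46]
[-5.85, 0.42, -0.89] [-0.01, 0.01, 7.46]
[-5.74, 1.18, -0.89] [-0.01, 0.01, 7.46]
[-5.54, 1.91, -0.89] [-0.01, 0.01, 7.46]
[-5.25, 2.62, -0.89] [-0.01, 0.01, 7.46]
```

Emit:
drive_tool:
  motion:
    - [[-4.4,-3.8,-0.9],[0,0,7.5],1]
    - [[-4.9,-3.2,-0.9],[0,0,7.5],1]
    - [[-5.3,-2.5,-0.9],[0,0,7.5],1]
    - [[-5.6,-1.8,-0.9],[0,0,7.5],1]
    - [[-5.8,-1.1,-0.9],[0,0,7.5],1]
    - [[-5.8,-0.3,-0.9],[0,0,7.5],1]
    - [[-5.8,0.4,-0.9],[0,0,7.5],1]
    - [[-5.7,1.2,-0.9],[0,0,7.5],1]
    - [[-5.5,1.9,-0.9],[0,0,7.5],1]
    - [[-5.2,2.6,-0.9],[0,0,7.5],1]
    - [[0,0,0],[0,0,0],1]
    - [[0,0,0],[0,0,0],1]

```text
time: 1.6
position: [0.4981, 0.1426, 0.3818]
tool_rot: [-2.228, -2.214, 0.001]
ft_force: [-0.6, 0.2, -0.3]
grip_width: 0.997
grip_force: 0.0
```

Run:
```python
from h import *
import pickle
st,im=snap("wrist","w1"); pickle.dump(st,open("w1.pkl","wb")); print(st["position"],st["tool_rot"],st["ft_force"],st["joint_positions"])
```

```text
[0.49810256 0.14264284 0.38179548] [-2.22768520e+00 -2.21370296e+00  7.53569900e-04] [-0.64653198  0.2243919  -0.27835021] [-7.64383115e-01 -1.45745814e-03  4.36947291e-01  1.64332737e+00
 -1.08144544e-04  1.50047437e+00 -3.33725178e-01]
```

View pics/w1.png

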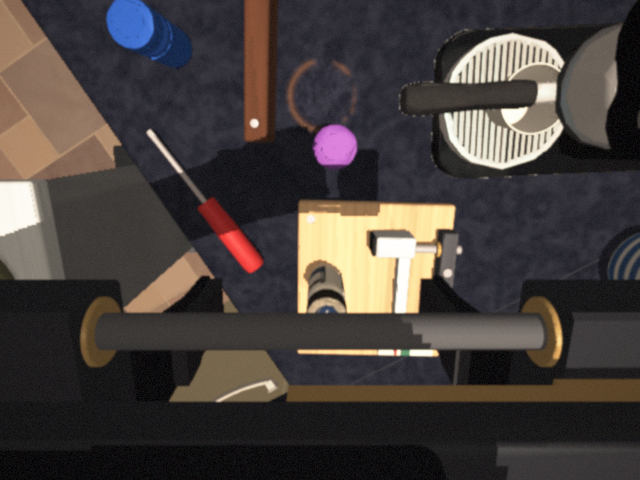

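The wrist view shows the board from u 298 to 455 (v 202 to 355), the left pad at (392,245), and the jar partly behind the gripper bar at (327,300). The rail's near screw is at (254,124). I'll shift about 16 cm toward -y to see the whole stop and jar.

Emit:
drive_tool:
  motion:
    - [[-4,0,0],[0,0,0],1]
    - [[-5,0,0],[0,0,0],1]
    - [[-5,0,0],[0,0,0],1]
    - [[-3,0,0],[0,0,0],1]
    - [[0,0,0],[0,0,0],1]
    - [[0,0,0],[0,0,0],1]

```text
time: 2.4
position: [0.4972, -0.0254, 0.382]
tool_rot: [-2.224, -2.217, -0.0]
ft_force: [0.6, 0.4, -1.1]
grip_width: 1.004
grip_force: 0.0
```

Run:
```python
from h import *
import pickle
st,im=snap("wrist","w2"); pickle.dump(st,open("w2.pkl","wb")); print(st["position"],st["tool_rot"])
c=cam("wrist",st); hsv=cv2.cvtColor(im,cv2.COLOR_RGB2HSV)
m=cv2.inRange(hsv,(12,50,110),(32,220,255)); m[270:]=0
k=max(cv2.findContours(m,0,2)[0],key=cv2.contourArea); q=cv2.approxPolyDP(cv2.convexHull(k),5,True)[:,0]
print(q.tolist(),cast(c,q,.018).round(4).tolist())
```

```text
[ 0.49718723 -0.02543054  0.38195974] [-2.22447365e+00 -2.21702939e+00 -3.76668538e-04]
[[298, 45], [468, 51], [448, 231], [294, 226]] [[0.4751, 0.1345, 0.018], [0.6554, 0.1278, 0.018], [0.6497, -0.069, 0.018], [0.4663, -0.0618, 0.018]]
```

View pics/w2.png

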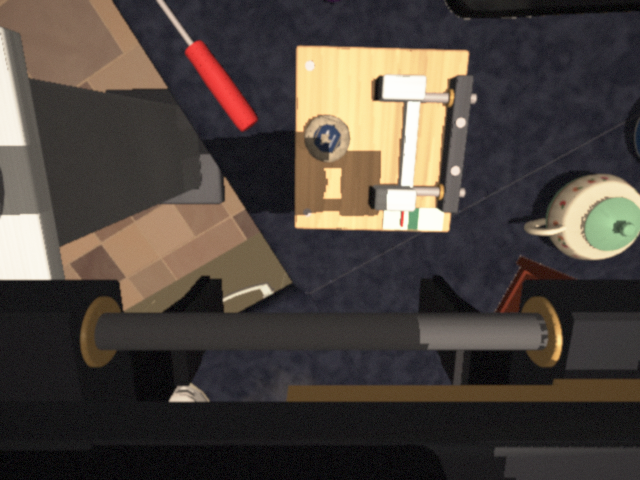

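The view shows the whole board, with the jar cap at (327,138) and the pads at (400,88) and (393,197), their rubber faces at u≈376 and 371. Next I'll work out the seat and jar positions.

Run:
```python
from h import *
import pickle
st=pickle.load(open("w2.pkl","rb")); c=cam("wrist",st); im=cv2.imread("pics/w2.png"); hsv=cv2.cvtColor(im,cv2.COLOR_BGR2HSV)
x=im[40:240,285:480]; 
for v in (84,92,192,200): print(v,[tuple(map(int,p)) for p in im[v,364:386,:].astype(int).sum(1,keepdims=True)//3])
for u in (390,400,410): print(u,(im[70:108,u].sum(1)//3).tolist(),(im[178:216,u].sum(1)//3).tolist())
print(cast(c,[[376,76],[376,101],[370,185],[370,209]],.055).round(4))
m=cv2.inRange(hsv,(12,50,110),(32,220,255)); m=255-m; m[:105]=0;m[170:]=0;m[:,:300]=0;m[:,355:]=0
g=cv2.cvtColor(im,6)[105:172,298:358]
print("jar",cast(c,[[327,138]],.123).round(4), cv2.HoughCircles(cv2.GaussianBlur(g,(3,3),0),cv2.HOUGH_GRADIENT,1,20,param1=100,param2=12,minRadius=14,maxRadius=30))
# top view cross-check
print("top jar",cast(cam("top"),[[150+535/3.6,190+131/3.6]],.123).round(4))
cv2.imwrite("pics/w2c.png",cv2.resize(x,None,fx=3,fy=3,interpolation=2))
```

```text
84 [(216,), (216,), (214,), (214,), (212,), (212,), (202,), (160,), (112,), (99,), (74,), (44,), (17,), (22,), (28,), (41,), (50,), (63,), (124,), (198,), (240,), (251,)]
92 [(216,), (215,), (214,), (214,), (212,), (212,), (202,), (160,), (114,), (97,), (66,), (33,), (23,), (21,), (34,), (48,), (53,), (87,), (164,), (220,), (246,), (252,)]
192 [(105,), (105,), (105,), (93,), (67,), (36,), (19,), (17,), (12,), (22,), (29,), (67,), (99,), (118,), (125,), (125,), (128,), (127,), (134,), (128,), (130,), (130,)]
200 [(107,), (105,), (99,), (82,), (47,), (21,), (17,), (22,), (22,), (23,), (46,), (87,), (109,), (122,), (128,), (125,), (128,), (127,), (128,), (130,), (130,), (130,)]
390 [207, 208, 206, 205, 213, 234, 248, 252, 253, 253, 253, 253, 253, 253, 253, 253, 253, 253, 253, 253, 253, 253, 253, 253, 253, 253, 252, 246, 219, 160, 113, 134, 188, 209, 212, 213, 213, 212] [201, 201, 201, 200, 191, 161, 115, 97, 99, 103, 127, 190, 237, 250, 253, 253, 253, 253, 253, 253, 253, 253, 253, 253, 253, 252, 252, 252, 252, 252, 250, 244, 233, 244, 251, 252, 252, 252]
400 [200, 199, 202, 199, 200, 21
[... 231 characters left out ...]
8, 253, 253, 253, 253, 253, 253, 253, 253, 253, 253, 253, 252, 252, 251, 252, 252, 252, 246, 223, 202, 207, 208, 209, 207]
410 [205, 206, 204, 201, 193, 205, 230, 247, 251, 251, 252, 252, 251, 252, 252, 253, 253, 253, 253, 253, 253, 252, 252, 253, 253, 253, 253, 251, 238, 195, 160, 214, 248, 253, 253, 253, 253, 253] [253, 253, 253, 252, 253, 253, 252, 248, 232, 184, 133, 159, 218, 245, 251, 253, 253, 253, 252, 253, 253, 253, 253, 253, 253, 253, 252, 252, 252, 253, 253, 249, 232, 188, 143, 132, 128, 130]
[[ 0.5536  0.0988  0.055 ]
 [ 0.5543  0.0754  0.055 ]
 [ 0.5506 -0.009   0.055 ]
 [ 0.5513 -0.0348  0.055 ]]
jar [[0.5039 0.0405 0.123 ]] [[[27.5 33.5 24.6]]]
top jar [[0.5029 0.0399 0.123 ]]
```

View pics/w2c.png

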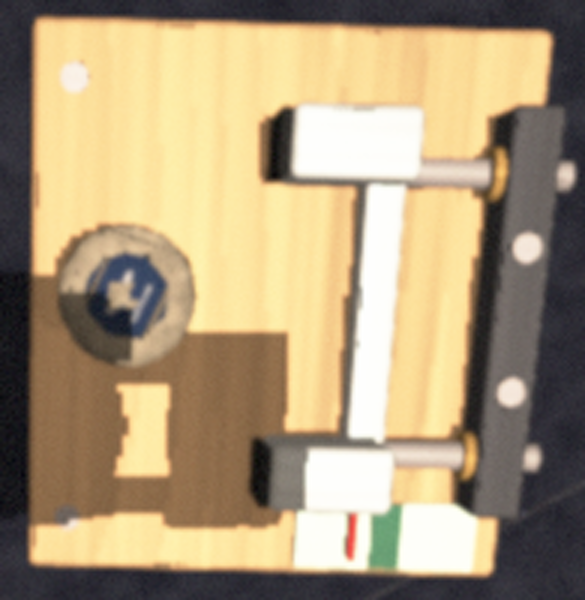

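Run:
```python
from h import *
import pickle
st=pickle.load(open("w2.pkl","rb")); c=cam("wrist",st)
print(cast(c,[[374.2,88],[367.7,198]],.019).round(4)); print(cast(c,[[378.6,86.7],[372.1,200.5]],.055).round(4))
print("bare front edge",cast(c,[[297.5,88],[294.8,198]],.018).round(4))
print("tool a",np.round(R.from_rotvec(st["tool_rot"]).as_matrix(),3).tolist())
rows([.504,.040,.21],-.0,5); print(go([.504,.040,.136],0))
```

```text
[[ 0.5568  0.0913  0.019 ]
 [ 0.5528 -0.0287  0.019 ]]
[[ 0.5565  0.0889  0.055 ]
 [ 0.5533 -0.0256  0.055 ]]
bare front edge [[ 0.4737  0.0919  0.018 ]
 [ 0.468  -0.0284  0.018 ]]
tool a [[0.003, 1.0, -0.001], [1.0, -0.003, 0.001], [0.001, -0.001, -1.0]]
[1.3, 0.13, 3.44] [-0.01, -0.01, -0.03]
[1.3, 0.13, 3.44] [-0.01, -0.01, -0.03]
[1.3, 0.13, 3.44] [-0.01, -0.01, -0.03]
[1.3, 0.13, 3.44] [-0.01, -0.01, -0.03]
[1.31, 0.13, 3.44] [-0.01, -0.01, -0.03]
('shift cm (tool now)', array([ 6.52,  0.67, 24.6 ]), 'turn', array([-0.03, -0.03, -0.16]))
```

Seat ≈ (0.543, 0.032) with yaw about -0.036. The pad spacing comes out at 114.5 mm and the bare length at 84.5 mm, which matches the data. Next I'll descend on the jar.

Emit:
drive_tool:
  motion:
    - [[2.2,0.2,4],[0,0,0],1]
    - [[2.2,0.2,5],[0,0,0],1]
    - [[2.1,0.3,5],[0,0,0],1]
    - [[0,0,4],[0,0,0],1]
    - [[0,0,3.6],[0,0,0],1]
    - [[0,0,3],[0,0,0],1]
    - [[0,0,0],[0,0,0],1]
    - [[0,0,0],[0,0,0],0.2]
    - [[0,0,0],[0,0,0],0]
    - [[0,0,0],[0,0,0],-0.2]
    - [[0,0,0],[0,0,0],-0.3]
    - [[0,0,0],[0,0,0],-0.3]
  force: 12

```text
time: 3.95
position: [0.5049, 0.0371, 0.1365]
tool_rot: [2.229, 2.213, 0.001]
ft_force: [1.5, 0.1, -0.6]
grip_width: 0.515
grip_force: 0.2
```

Emit:
drive_tool:
  motion:
    - [[0,0,0],[0,0,0],-0.4]
    - [[0,0,0],[0,0,0],-0.4]
    - [[0,0,-0.5],[0,0,0],-0.4]
    - [[0,0,-1.5],[0,0,0],-0.4]
    - [[0,0,-3],[0,0,0],-0.4]
    - [[0,0,-3],[0,0,0],-0.4]
    - [[0,0,-3],[0,0,0],-0.4]
    - [[0,0,0],[0,0,0],-0.4]

```text
time: 4.95
position: [0.5064, 0.0371, 0.2494]
tool_rot: [2.227, 2.211, 0.009]
ft_force: [0.1, 0.3, -1.5]
grip_width: 0.464
grip_force: 12.0
```

Run:
```python
from h import *
rows([.57,-.225,.245],0,7); print(go([.57,-.225,.121],0))
```

```text
[-3.74, 0.93, 0.06] [0.05, -0.02, -0.06]
[-3.74, 0.93, 0.06] [0.05, -0.02, -0.06]
[-3.74, 0.93, 0.06] [0.05, -0.02, -0.06]
[-3.74, 0.92, 0.06] [0.05, -0.02, -0.06]
[-3.74, 0.92, 0.06] [0.05, -0.02, -0.06]
[-3.74, 0.92, 0.06] [0.05, -0.02, -0.06]
[-3.74, 0.91, 0.06] [0.05, -0.02, -0.06]
('shift cm (tool now)', array([-26.19,   6.47,  12.83]), 'turn', array([ 0.35, -0.12, -0.41]))
```

Emit:
drive_tool:
  motion:
    - [[-2.5,0.6,0],[0,0,0],-0.4]
    - [[-4.5,1.1,0],[0,0,0],-0.4]
    - [[-5,1.2,0],[0,0,0],-0.4]
    - [[-5,1.2,0],[0,0,0],-0.4]
    - [[-4.5,1.2,0],[0,0,0],-0.4]
    - [[-3,0.8,0],[0,0,0],-0.4]
    - [[-1.5,0.4,0],[0,0,0],-0.4]
    - [[0,0,3],[0,0,0],-0.4]
    - [[0,0,4],[0,0,0],-0.4]
    - [[0,0,3],[0,0,0],-0.4]
    - [[0,0,0.5],[0,0,0],-0.4]
    - [[0,0,0],[0,0,0],-0.4]

```text
time: 6.45
position: [0.5683, -0.2229, 0.1416]
tool_rot: [-2.228, -2.214, -0.0]
ft_force: [0.1, -0.3, -1.1]
grip_width: 0.462
grip_force: 12.0
```

Emit:
drive_tool:
  motion:
    - [[0,0,1.2],[0,0,0],-0.4]
    - [[0,0,0.7],[0,0,0],-0.4]
    - [[0,0,0.3],[0,0,0],-0.4]
    - [[0,0,0.1],[0,0,0],-0.4]
    - [[0,0,0],[0,0,0],-0.4]
    - [[0,0,0],[0,0,0],-0.4]

```text
time: 7.2
position: [0.5682, -0.2234, 0.1184]
tool_rot: [2.229, 2.213, 0.001]
ft_force: [0.1, -0.0, -0.2]
grip_width: 0.466
grip_force: 12.0
```

Emit:
drive_tool:
  motion:
    - [[0,0,0],[0,0,0],0.1]
    - [[0,0,0],[0,0,0],0.4]
    - [[0,0,0],[0,0,0],0.8]
    - [[0,0,0],[0,0,0],1]
    - [[0,0,-1],[0,0,0],1]
    - [[0,0,-3],[0,0,0],1]
    - [[0,0,-5],[0,0,0],1]
    - [[0,0,-5],[0,0,0],1]
    - [[0,0,-5],[0,0,0],1]
    - [[0,0,-3],[0,0,0],1]
    - [[0,0,0],[0,0,0],1]

```text
time: 8.57
position: [0.5688, -0.2243, 0.3418]
tool_rot: [2.226, 2.21, 0.005]
ft_force: [-0.4, 0.5, -0.3]
grip_width: 0.997
grip_force: 0.0
```

Run:
```python
from h import *
st=ctrl.get_state()
print(st["grip_width"]); snap("scene","s2")
rows([.45,.19,.34],0,9)
im=cv2.imread("pics/s2.png"); cv2.imwrite("pics/s2c.png",cv2.resize(im[150:330,180:460],None,fx=2.5,fy=2.5))
```

```text
0.9968099630408621
[4.59, -1.35, -0.01] [0.02, 0.0, -0.05]
[4.59, -1.34, -0.01] [0.02, 0.0, -0.05]
[4.59, -1.34, -0.01] [0.02, 0.0, -0.05]
[4.59, -1.33, -0.01] [0.02, 0.0, -0.05]
[4.59, -1.33, -0.01] [0.02, 0.0, -0.05]
[4.59, -1.33, -0.01] [0.02, 0.0, -0.05]
[4.59, -1.32, -0.01] [0.02, 0.0, -0.05]
[4.6, -1.32, -0.01] [0.02, 0.0, -0.05]
[4.6, -1.32, -0.0] [0.02, 0.0, -0.05]
```

View pics/s2c.png

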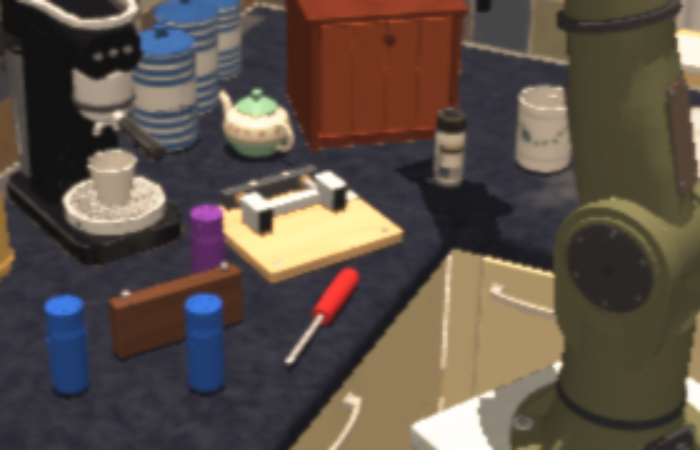

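The jar stands upright on the bare worktop at crop (450,150). Now over to the rail.

Emit:
drive_tool:
  motion:
    - [[2.5,-0.7,0],[0,0,0],1]
    - [[4.5,-1.3,0],[0,0,0],1]
    - [[5,-1.5,0],[0,0,0],1]
    - [[5.5,-1.6,0],[0,0,0],1]
    - [[5.5,-1.6,0],[0,0,0],1]
    - [[5.5,-1.6,0],[0,0,0],1]
    - [[5,-1.5,0],[0,0,0],1]
    - [[4.5,-1.3,0],[0,0,0],1]
    - [[3.3,-1,0],[0,0,0],1]
    - [[0,0,0],[0,0,0],1]
    - [[0,0,0],[0,0,0],1]
    - [[0,0,0],[0,0,0],1]

```text
time: 10.12
position: [0.4502, 0.189, 0.3379]
tool_rot: [2.232, 2.211, -0.001]
ft_force: [-0.3, -0.0, 0.2]
grip_width: 1.002
grip_force: 0.0
```

Run:
```python
from h import *
import pickle
st,im=snap("wrist","w3"); pickle.dump(st,open("w3.pkl","wb")); c=cam("wrist",st); print(st["position"])
hsv=cv2.cvtColor(im,cv2.COLOR_RGB2HSV); m=cv2.inRange(hsv,(0,90,35),(16,230,170)); m[275:]=0;m[:,:180]=0
k=max(cv2.findContours(m,0,2)[0],key=cv2.contourArea); q=cv2.boxPoints(cv2.minAreaRect(k)); print(cv2.contourArea(k),q.round(1).tolist(),cast(c,q,.07).round(4).tolist())
```

```text
[0.45018517 0.18900677 0.33788494]
5151.5 [[288.70001220703125, 193.8000030517578], [294.29998779296875, -0.4000000059604645], [323.3999938964844, 0.4000000059604645], [317.8999938964844, 194.60000610351562]] [[0.422, 0.2053, 0.07], [0.4317, 0.3635, 0.07], [0.4553, 0.3627, 0.07], [0.4487, 0.2042, 0.07]]
```

View pics/w3.png

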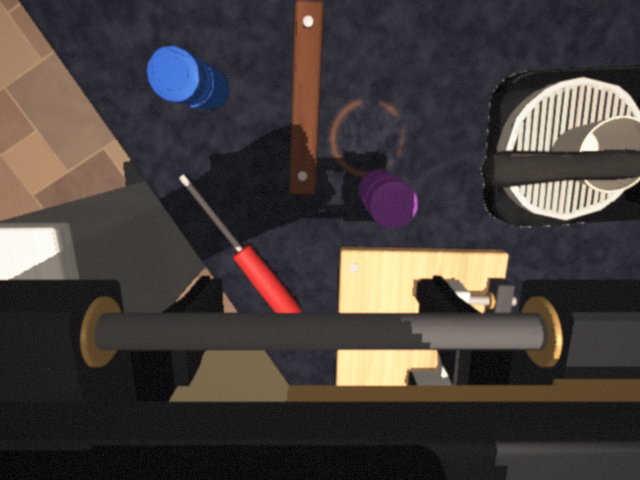

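The rail is at u≈288 to 323, v≈0 to 194, with screws at (308,21) and (302,176). A blue decoy stands near (175,75), so I'll check clearances.

Run:
```python
from h import *
import pickle
st=pickle.load(open("w3.pkl","rb")); c=cam("wrist",st); im=cv2.imread("pics/w3.png")
s=cast(c,[[308,21],[302,176]],.079); print("screws",s.round(4),s.mean(0).round(4),"yaw",np.arctan2(-(s[0]-s[1])[0],(s[0]-s[1])[1]),np.linalg.norm(s[0]-s[1]))
for z in (.09,.105): print(z,"blue top",cast(c,[[173,75],[199,75],[148,75]],z).round(4).tolist(),"purple",cast(c,[[391,205],[365,205]],z).round(4).tolist())
print("blue base",cast(c,[[210,89],[229,92]],0).round(4).tolist())
t=cam("top"); print("top: blue cap", [cast(t,[[150+131/3.6,190+185/3.6]],z).round(3).tolist() for z in(.09,.105)])
```

```text
screws [[0.4427 0.3455 0.079 ]
 [0.435  0.2223 0.079 ]] [0.4388 0.2839 0.079 ] yaw -0.06263809685298705 0.12350087385820242
0.09 blue top [[0.334, 0.305, 0.09], [0.3548, 0.3048, 0.09], [0.314, 0.3052, 0.09]] purple [[0.5125, 0.1974, 0.09], [0.4898, 0.1977, 0.09]]
0.105 blue top [[0.3392, 0.303, 0.105], [0.3591, 0.3028, 0.105], [0.32, 0.3032, 0.105]] purple [[0.5098, 0.2002, 0.105], [0.4881, 0.2004, 0.105]]
blue base [[0.3392, 0.3033, 0.0], [0.3585, 0.3002, 0.0]]
top: blue cap [[[0.345, 0.311, 0.09]], [[0.337, 0.302, 0.105]]]
```

Run:
```python
from h import *
print(go([.439,.284,.112],-.057)); rows([.439,.284,.24],-.057,4)
```

```text
('shift cm (tool now)', array([ 9.48, -1.2 , 22.6 ]), 'turn', array([-0.01,  0.01,  2.73]))
[2.37, -0.3, 2.45] [-0.0, 0.0, 0.68]
[2.37, -0.33, 2.45] [-0.0, 0.0, 0.68]
[2.36, -0.36, 2.45] [-0.0, 0.0, 0.68]
[2.36, -0.39, 2.45] [-0.0, 0.0, 0.68]
```

Emit:
drive_tool:
  motion:
    - [[1.5,-0.2,1],[0,0,0],1]
    - [[3,-0.4,2],[0,0,0],1]
    - [[3,-0.4,2],[0,0,0],1]
    - [[2,-0.2,2],[0,0,0],1]
    - [[0,0,2.6],[0,0,2.7],1]
    - [[0,0,3],[0,0,0],1]
    - [[0,0,3],[0,0,0],1]
    - [[0,0,3],[0,0,0],1]
    - [[0,0,2],[0,0,0],1]
    - [[0,0,0],[0,0,0],1]
    - [[0,0,0],[0,0,0],1]

```text
time: 11.55
position: [0.4387, 0.2862, 0.1327]
tool_rot: [-2.28, -2.161, -0.001]
ft_force: [0.3, 0.7, -0.8]
grip_width: 0.999
grip_force: 0.0
```

Run:
```python
from h import *
st=ctrl.get_state(); print(st["position"]); print(go([.439,.284,.112],-.057))
```

```text
[0.4387156  0.28616777 0.13274023]
('shift cm (tool now)', array([-0.22,  0.04,  2.07]), 'turn', array([ 0.03, -0.04,  0.18]))
```

Emit:
drive_tool:
  motion:
    - [[-0.2,0,1],[0,0,0.2],1]
    - [[0,0,1],[0,0,0],1]
    - [[0,0,0],[0,0,0],0.4]
    - [[0,0,0],[0,0,0],0]
    - [[0,0,0],[0,0,0],-0.3]
    - [[0,0,0],[0,0,0],-0.6]
    - [[0,0,0],[0,0,0],-0.8]
    - [[0,0,0],[0,0,0],-0.9]
    - [[0,0,0],[0,0,0],-0.9]
    - [[0,0,0],[0,0,0],-0.9]
    - [[0,0,0],[0,0,0],-0.9]
  force: 35

```text
time: 12.92
position: [0.4383, 0.2836, 0.1122]
tool_rot: [-2.284, -2.157, 0.0]
ft_force: [0.2, 0.1, 0.1]
grip_width: 0.273
grip_force: 34.8
```

Width 23.8 mm, so the rail is held. I'll lift and carry it to in front of the pads.

Emit:
drive_tool:
  motion:
    - [[0,0,-1],[0,0,0],-0.9]
    - [[0,0,-3],[0,0,0],-0.9]
    - [[0,0,-4],[0,0,0],-0.9]
    - [[0,0,-4],[0,0,0],-0.9]
    - [[0,0,-1],[0,0,0],-0.9]
    - [[0,0,0],[0,0,0],-0.9]

```text
time: 13.68
position: [0.4384, 0.2836, 0.2425]
tool_rot: [-2.284, -2.157, -0.001]
ft_force: [0.1, -0.5, -1.8]
grip_width: 0.274
grip_force: 34.8
```

Run:
```python
from h import *
st=ctrl.get_state(); print(st["position"],st["ft_force"]); rows([.520,.033,.242],-.036,7)
```

```text
[0.43841848 0.28358013 0.24245573] [ 0.06688178 -0.45687873 -1.79961506]
[-3.51, 1.37, 0.0] [0.0, -0.01, -0.18]
[-3.51, 1.36, 0.01] [0.0, -0.01, -0.18]
[-3.52, 1.35, 0.01] [0.0, -0.01, -0.18]
[-3.52, 1.34, 0.01] [0.0, -0.01, -0.18]
[-3.52, 1.33, 0.01] [0.0, -0.01, -0.18]
[-3.53, 1.32, 0.01] [0.0, -0.01, -0.18]
[-3.53, 1.3, 0.01] [0.0, -0.01, -0.18]
```

Emit:
drive_tool:
  motion:
    - [[-2,0.8,0],[0,0,-0.2],-0.9]
    - [[-4,1.5,0],[0,0,-0.2],-0.9]
    - [[-4.6,1.8,0],[0,0,-0.2],-0.9]
    - [[-4.6,1.8,0],[0,0,-0.2],-0.9]
    - [[-4.5,1.7,0],[0,0,-0.2],-0.9]
    - [[-3.3,1.2,0],[0,0,-0.2],-0.9]
    - [[-1.6,0.6,0],[0,0,0],-0.9]
    - [[0,0,0],[0,0,0],-0.9]
    - [[0,0,0],[0,0,0],-0.9]
    - [[0,0,0],[0,0,0],-0.9]

```text
time: 14.92
position: [0.5202, 0.0347, 0.2418]
tool_rot: [-2.259, -2.182, 0.001]
ft_force: [0.6, 0.4, -2.2]
grip_width: 0.274
grip_force: 34.8
```

Run:
```python
from h import *
import pickle
st,im=snap("wrist","w4"); pickle.dump(st,open("w4.pkl","wb")); print(st["position"]); print(go([.520,.033,.131],-.036))
snap("top","t4")
a=cv2.imread("pics/t4.png")[180:280,240:370]; cv2.imwrite("pics/t4c.png",cv2.resize(a,None,fx=3,fy=3,interpolation=2))
w=cv2.imread("pics/w4.png"); b=cv2.resize(a,(416,320),interpolation=2); o=np.zeros((320,800,3),np.uint8); o[:,384:]=b; o[:288,:384]=cv2.resize(w,(384,288)); cv2.imwrite("pics/m4.png",o)
```

```text
[0.52016868 0.03473663 0.24175406]
('shift cm (tool now)', array([-0.16, -0.02, 11.1 ]), 'turn', array([-0.03, -0.01,  0.08]))
```

View pics/m4.png

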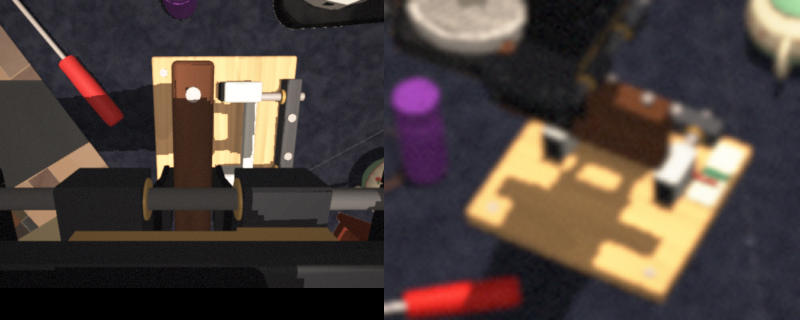

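The rail is held square in front of and above the pads, with its left screw at wrist pixel (320,157) and the left pad at about (400,152). I'll check the centring numerically.

Run:
```python
from h import *
import pickle
st=pickle.load(open("w4.pkl","rb")); c=cam("wrist",st); im=cv2.imread("pics/w4.png"); hsv=cv2.cvtColor(im,cv2.COLOR_BGR2HSV)
zs=st["position"][2]-.112
b=im[135:180,300:345]; m=(b.min(2)>150).astype(np.uint8); n,l,s,ce=cv2.connectedComponentsWithStats(m); i=1+s[1:,4].argmax(); sc=ce[i]+[300,135]
print(sc,s[i],"screw",cast(c,sc,zs+.079).round(4),"-> rail centre y",cast(c,sc,zs+.079)[0,1]-.062)
m=cv2.inRange(hsv,(12,50,110),(32,220,255)); m[:,:240]=0; ys,xs=np.nonzero(m); 
k=max(cv2.findContours(m,0,2)[0],key=cv2.contourArea); q=cv2.approxPolyDP(cv2.convexHull(k),4,True)[:,0]; print(q.tolist(),cast(c,q,.018).round(4).tolist())
w=im.min(2); print("pad white v at u=390:",w[125:180,390].tolist()); print("rail end v at u=325:",hsv[85:125,325].tolist())
print("row152", im[152,340:390].sum(1).tolist())
```

```text
[321.56637168 156.19469027] [  9  10  26  22 452] screw [[0.5234 0.098  0.2088]] -> rail centre y 0.036009387891560454
[[494, 94], [491, 131], [452, 278], [262, 299], [255, 94]] [[0.6552, 0.1283, 0.018], [0.655, 0.1014, 0.018], [0.631, -0.0186, 0.018], [0.4678, -0.032, 0.018], [0.4751, 0.1348, 0.018]]
pad white v at u=390: [172, 168, 169, 169, 173, 171, 170, 171, 164, 136, 110, 151, 205, 237, 249, 253, 254, 254, 254, 254, 254, 254, 254, 254, 254, 254, 254, 254, 254, 254, 254, 254, 254, 254, 253, 253, 253, 253, 253, 253, 253, 253, 252, 248, 231, 178, 110, 83, 80, 76, 80, 81, 80, 79, 81]
rail end v at u=325: [[131, 45, 62], [129, 43, 59], [123, 44, 58], [134, 49, 57], [123, 41, 56], [129, 48, 53], [113, 40, 57], [155, 27, 57], [11, 91, 109], [14, 119, 195], [16, 118, 233], [16, 118, 233], [19, 109, 247], [23, 90, 254], [22, 89, 254], [16, 120, 233], [13, 128, 140], [12, 148, 102], [10, 153, 110], [9, 150, 117], [10, 146, 124], [9, 153, 120], [10, 154, 109], [10, 149, 118], [10, 148, 136], [10, 154, 141], [10, 150, 143], [10, 142, 145], [9, 149, 144], [11, 151, 142], [10, 153, 140], [10, 149, 144], [10, 153, 142], [9, 149, 142], [10, 151, 144], [10, 144, 145], [9, 151, 142], [9, 149, 142], [10, 153, 140], [10, 150, 143]]
row152 [280, 266, 273, 273, 277, 280, 275, 265, 266, 246, 251, 232, 227, 211, 208, 254, 461, 615, 629, 515, 359, 337, 313, 234, 150, 80, 68, 71, 119, 146, 158, 150, 153, 257, 467, 648, 728, 756, 763, 764, 764, 764, 764, 764, 764, 764, 764, 764, 764, 764]
```

Emit:
drive_tool:
  motion:
    - [[-0.3,0,1],[0,0,0],-0.9]
    - [[0,0,3],[0,0,0],-0.9]
    - [[0,0,3],[0,0,0],-0.9]
    - [[0,0,2],[0,0,0],-0.9]
    - [[0,0,1],[0,0,0],-0.9]
    - [[0,0,0.6],[0,0,0],-0.9]
    - [[0,0,0.2],[0,0,0],-0.9]
    - [[0,0,0],[0,0,0],-0.9]
    - [[0,0,0],[0,0,0],-0.9]

```text
time: 16.15
position: [0.5209, 0.0305, 0.1349]
tool_rot: [2.261, 2.18, 0.002]
ft_force: [-0.7, -0.3, -1.8]
grip_width: 0.273
grip_force: 34.8
```

Emit:
drive_tool:
  motion:
    - [[0,0,0.2],[0,0,0],-0.9]
    - [[0,0,0.15],[0,0,0],-0.9]
    - [[0,0,0.1],[0,0,0],-0.9]
    - [[0,0,0],[0,0,0],-0.9]
    - [[0,0,0],[0,0,0],-0.9]

```text
time: 16.77
position: [0.5205, 0.0304, 0.1302]
tool_rot: [-2.262, -2.18, -0.0]
ft_force: [-3.1, 0.1, 5.3]
grip_width: 0.271
grip_force: 34.8
```

Contact with the board. I'll ease off 1 mm and advance gently.

Emit:
drive_tool:
  motion:
    - [[0,0,-0.1],[0,0,0],-0.9]
    - [[0,0.5,0],[0,0,0],-0.9]
    - [[0,0.5,0],[0,0,0],-0.9]
    - [[0,0.4,0],[0,0,0],-0.9]
    - [[0,0.3,0],[0,0,0],-0.9]
    - [[0,0.2,0],[0,0,0],-0.9]
    - [[0,0.1,0],[0,0,0],-0.9]
    - [[0,0.1,0],[0,0,0],-0.9]
    - [[0,0,0],[0,0,0],-0.9]
    - [[0,0,0],[0,0,0],-0.9]

```text
time: 18.02
position: [0.541, 0.0296, 0.1306]
tool_rot: [-2.261, -2.18, 0.001]
ft_force: [-2.1, -1.2, -0.1]
grip_width: 0.269
grip_force: 34.8
```

Emit:
drive_tool:
  motion:
    - [[0,0.2,0],[0,0,0],-0.9]
    - [[0,0.2,0],[0,0,0],-0.9]
    - [[0,0.2,0],[0,0,0],-0.9]
    - [[0,0,0],[0,0,0],-0.9]
    - [[0,0,0],[0,0,0],-0.9]

```text
time: 18.65
position: [0.5461, 0.0294, 0.1305]
tool_rot: [-2.259, -2.179, 0.004]
ft_force: [-6.9, -1.3, 3.3]
grip_width: 0.275
grip_force: 34.9
```

Emit:
drive_tool:
  motion:
    - [[0,0.2,0],[0,0,0],-0.9]
    - [[0,0.2,0],[0,0,0],-0.9]
    - [[0,0.2,0],[0,0,0],-0.9]
    - [[0,0.2,0],[0,0,0],-0.9]
    - [[0,0.2,0],[0,0,0],-0.9]
    - [[0,0,0],[0,0,0],-0.9]
    - [[0,0,0],[0,0,0],-0.9]
    - [[0,0,0],[0,0,0],-0.9]

```text
time: 19.65
position: [0.5546, 0.0291, 0.1305]
tool_rot: [-2.257, -2.177, 0.008]
ft_force: [-11.2, -0.5, 7.3]
grip_width: 0.272
grip_force: 34.9
```

Run:
```python
from h import *
import pickle
st,im=snap("top","t5"); print(st["position"],st["ft_force"],st["torque"])
w=cv2.imread("pics/t5.png")[180:280,250:370]; st2,_=snap("scene","s5"); s=cv2.imread("pics/s5.png")[205:275,240:350]
cv2.imwrite("pics/m5.png",np.hstack([cv2.resize(w,(480,400),interpolation=2),cv2.resize(s,(320,204),interpolation=2).repeat(1,0) if 0 else cv2.copyMakeBorder(cv2.resize(s,(320,204),interpolation=2),0,196,0,0,0)]))
```

```text
[0.55457917 0.02909397 0.13049284] [-11.20522368  -0.45559517   7.30313585] [-0.17034959  2.6826256   0.33809076]
```

View pics/m5.png

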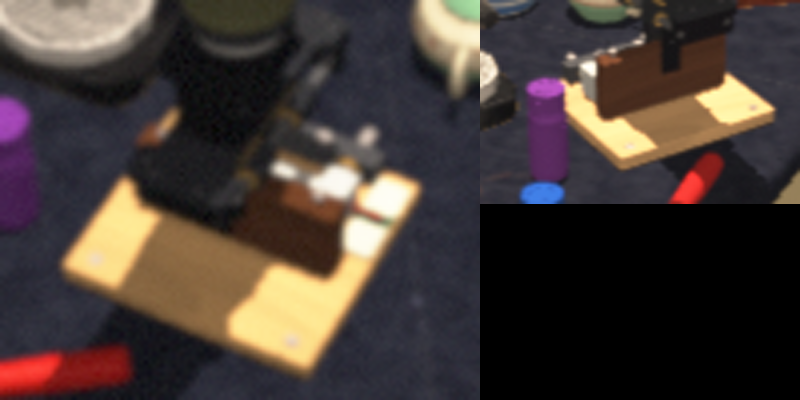

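The top view shows the rail square on the pads and the red pointer at the green zone (crop about (372,214)). I'll push about 3 mm more, aiming for the middle, and ease the downforce slightly.

Emit:
drive_tool:
  motion:
    - [[0,0.1,-0.05],[0,0,0],-0.9]
    - [[0,0.1,0],[0,0,0],-0.9]
    - [[0,0.1,0],[0,0,0],-0.9]
    - [[0,0,0],[0,0,0],-0.9]
    - [[0,0,0],[0,0,0],-0.9]
    - [[0,0,0],[0,0,0],-0.9]
    - [[0,0,0],[0,0,0],-0.9]

```text
time: 20.62
position: [0.5568, 0.029, 0.1305]
tool_rot: [-2.256, -2.176, 0.011]
ft_force: [-11.5, -0.2, 7.5]
grip_width: 0.278
grip_force: 34.9
```

Run:
```python
from h import *
st,im=snap("top","t6"); print(st["position"],st["ft_force"],st["qd"].round(4))
c=cam("top"); b=im[180:280,250:370]; h=cv2.cvtColor(b,cv2.COLOR_RGB2HSV).astype(int)
sub=np.s_[44:66,80:108]
r=(b[...,0].astype(int)-b[...,1:].max(2))[sub]; g=(b[...,1].astype(int)-b[...,[0,2]].max(2))[sub]
for n,m in(("red",r),("green",g)):
    ys,xs=np.nonzero(m>25); print(n,len(xs), [(int(x)+330,int(y)+224,int(m[y,x])) for x,y in zip(xs,ys)][:25])
# predicted scale positions: seat-frame x of pointer t over strip
seat=np.array([.543,.0325]); y=-.036; ex=np.array([np.cos(y),np.sin(y)]); ey=np.array([-np.sin(y),np.cos(y)])
i0=cv2.imread("pics/top0.png")[:,:,::-1]; 
for nm,I in(("t0",i0),("t6",im)):
    I=I.astype(int); 
    for k,M in(("r",I[...,0]-I[...,1:].max(2)),("g",I[...,1]-I[...,[0,2]].max(2))):
        w=np.clip(M[222:248,334:354]-15,0,None); yy,xx=np.mgrid[222:248,334:354]
        if w.sum(): 
            p=cast(c,[[(w*xx).sum()/w.sum(),(w*yy).sum()/w.sum()]],.021)[0]; print(nm,k,w.sum(),((p[:2]-seat)@np.c_[ex,ey]).round(4))
cv2.imwrite("pics/m6.png",np.hstack([cv2.resize(x[218:250,328:360,::-1],(384,384),interpolation=2) for x in(i0,im)]))
```

```text
[0.55678663 0.02902965 0.1305089 ] [-11.50208879  -0.17061593   7.47141424] [-0.0011  0.0011  0.0005  0.0002 -0.0005 -0.0009  0.0007]
red 150 [(345, 224, 27), (346, 224, 27), (347, 224, 30), (348, 224, 41), (349, 224, 47), (350, 224, 43), (351, 224, 34), (350, 225, 33), (351, 225, 45), (352, 225, 49), (353, 225, 40), (340, 226, 35), (341, 226, 40), (342, 226, 29), (352, 226, 34), (353, 226, 52), (354, 226, 40), (339, 227, 34), (340, 227, 49), (341, 227, 38), (353, 227, 44), (354, 227, 43), (332, 228, 26), (339, 228, 50), (340, 228, 42)]
green 0 []
t0 r 3987 [ 0.0631 -0.0786]
t0 g 261 [ 0.0656 -0.0813]
t6 r 3770 [ 0.0606 -0.0801]
```

View pics/m6.png

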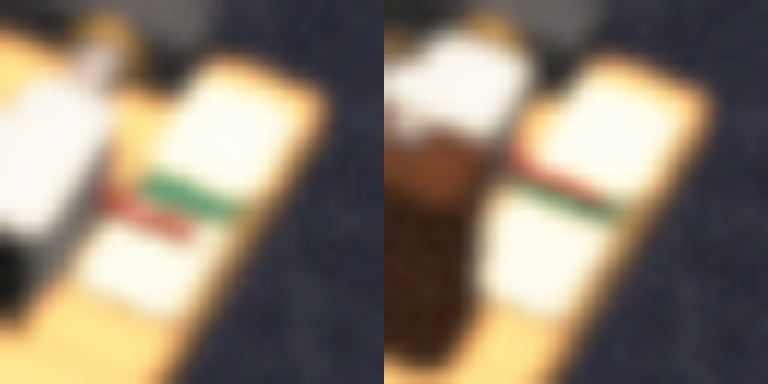

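The red pointer moved about 4.1 px along the board's x, or about 14 mm of travel, and now lies over the green zone. TCP x (13.8 mm past contact) and the push force (11.5 N) agree with that. The arm is still, so I'm handing in.

```bash
python3 -c "
from bench import ctrl
print(ctrl.close_job())"
```

```text
the job is handed in; nothing more can be done
None
```

I handed the job in: the jar stands upright on the worktop, and the gripper is holding the rail square against both pads with the stop pushed back about 14 mm, mid-green, at about 11 N; no verdict came back.

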